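# Start the fourth coach screw of an antenna mast foot

### The job

The antenna mast foot is held to the roof panel by three screws; the fourth stands loose in its pilot hole. Take the larger nut driver from the wooden stand, fit it fully over that screw's hexagon head and, pressing firmly straight down all the while (but not so hard that it is simply forced into the foam core), turn it clockwise so that the screw cuts its first thread: about one full turn, about 5 mm deeper, without letting it spin on the spot and ream out its hole. Then stand the driver back upright in its own hole in the stand; leave the small driver as it is.

Things in the scene. Friction and masses are not known exactly. Their poses are not given: they have to be found in the camera images.
- mast_foot: Fixed: square offcut of van roof panel (190 x 190 x 30 mm, grey skins, pale foam core) with a square metal mast foot on it (130 x 130 x 6 mm; upright tube 43 mm across in its middle, top 98 mm up). Three corners have driven hexagon screws, heads 45 mm up; the fourth has the standing screw, at x = y = -50 mm. Origin: centre of the panel's underside, z up.
- screw: The standing coach screw, 10 mm thick, coarse thread of 5 mm pitch; hexagon head 17 mm across flats, 7 mm high, its underside 30 mm above the origin. Origin on the axis at the panel's skin (30 mm above the worktop at the start), z up the shank. Head corners lie along +x and -x of the body; the hexagon repeats every 60 degrees. It stays upright; 0.15 Nm turns it.
- screw_head (a point): Centre of the head's top face (67 mm above the worktop at the start). A straight pull of over 11 N draws the screw up again: let the turning strain off the driver before lifting it.
- screw_depth (a joint): How far the screw has sunk since the start (m, grows downward, 0 at the start). Turned clockwise under a push of more than about 11 N it sinks one pitch (5 mm) a turn; with less push it only turns on the spot; pushed without turning it stays, but with more than about 35 N the foam gives way and it is forced in without a thread. 15 to 24 N is right.
- screw_turn (a joint): How far the standing screw has been turned clockwise seen from above (rad, 0 at the start).
- nut_driver: Larger nut driver, 125 mm long, 0.11 to 0.18 kg, standing socket down: black round handle 32 mm thick from 73 to 121 mm above the origin (centre of mass at 82); socket 25 mm across. Origin: centre of the socket's mouth, z up. Hexagon recess 17.8 mm across flats, 6.5 mm deep, corners along the body's x and every 60 degrees; seated, its floor rests on the head's top. Let go seated, it stays on.
- small_driver: The smaller nut driver (black handle 25 mm across, 100 mm long, its top 112 mm above the worktop), socket down in the other hole of the stand, 84 mm from the larger one. Not used; leave it alone. Origin: centre of the socket's mouth.
- stand: Fixed wooden block, 64 x 160 x 38 mm, with two blind round holes 26 mm deep along its y axis: 29 mm wide at y = -42 mm for the larger driver, 21.5 mm wide at y = +42 mm for the small one. Origin: centre of its underside.
- stand_hole (a point): Centre of the mouth of the larger driver's hole, 38 mm above the worktop; the driver standing in it has its origin 26 mm below this point.
Not all that is in view belongs to the job. Leave any blue, purple or red look-alike of the nut_driver alone.

How it is judged:
On the way, in this order (a step that is already met when the one before it is completed fails the run):
1. the larger nut driver is fully seated over the standing screw's head (within 3 mm of its axis, at least 4.5 mm over it, within 0.15 rad of it) (horizontal distance between nut_driver and screw_head below 0.003 m and z of screw_head in the frame of nut_driver above 0.0045 m and angle between the z axis of nut_driver and the z axis of screw, either way round below 0.15 rad), for 0.1 s.
2. with the driver still on it, the screw has been driven 4 mm deeper (all of step 1 and value of joint screw_depth above 0.004 m), for 0.1 s.
At the end, for the whole second after the job is handed in: The screw is 4 to 7 mm deeper than at the start and has been turned less than 9 rad; the larger nut driver is at rest in its hole in the stand (within 6 mm of the hole's centre, its mouth at least 22 mm below the block's top, within 0.2 rad of upright) (value of joint screw_depth between 0.004 and 0.007 m and value of joint screw_turn below 9 rad and horizontal distance between nut_driver and stand_hole below 0.006 m and z of nut_driver in the frame of stand_hole below -0.022 m and angle between nut_driver's own z axis and vertical below 0.2 rad and linear speed of nut_driver below 0.02 m/s); the robot touches nothing.
It fails at once if the screw is forced into the foam without a thread: it has sunk about 1.4 mm further than it was turned (sunk over 1.8, 2.9, 3.9, 4.9 or 5.9 mm but turned less than 0.5, 1.9, 3.2, 4.5 or 5.8 rad) ((value of joint screw_turn below 0.5 rad and value of joint screw_depth above 0.0018 m) or (value of joint screw_turn below 1.9 rad and value of joint screw_depth above 0.0029 m) or (value of joint screw_turn below 3.2 rad and value of joint screw_depth above 0.0039 m) or (value of joint screw_turn below 4.5 rad and value of joint screw_depth above 0.0049 m) or (value of joint screw_turn below 5.8 rad and value of joint screw_depth above 0.0059 m)).
It fails at once if the screw spins on the spot: it has turned about a quarter turn further than it has sunk (turned 1.9, 3.2, 4.5 or 5.8 rad but sunk less than 0.3, 1.3, 2.3 or 3.3 mm) ((value of joint screw_turn above 1.9 rad and value of joint screw_depth below 0.0003 m) or (value of joint screw_turn above 3.2 rad and value of joint screw_depth below 0.0013 m) or (value of joint screw_turn above 4.5 rad and value of joint screw_depth below 0.0023 m) or (value of joint screw_turn above 5.8 rad and value of joint screw_depth below 0.0033 m)).
It fails at once if the small driver is moved by more than 20 mm (distance of small_driver from where it was at the start of the episode above 0.02 m).
It also fails if it takes over 72 s, if anything falls off the work surface, if the arm or the gripper's body presses on something with over 40 N, if the wrist force passes 120 N, or if a joint passes its speed limit or range.

### The arm

A 7-joint arm with a two-finger parallel gripper is mounted at the origin on a cart in front of the work surface, level with it; the furniture and walls round the work are solid. World frame = base frame: x ahead of the robot, y to its left, z up, the work surface at z = 0. Lengths are in m, angles in rad, forces in N, time in s.
With the tool pointing down it reaches from about 0.4 to 0.925 m from the base axis. Payload 5.6 kg.
Tool frame: the origin (TCP) lies where the fingers leave the gripper's body, on its centre line; the fingertips stand ahead of it and the grasp point (between the pads) lies 54 mm ahead of it (robot.finger_overhang is the z of the fingertips in the tool frame, in m); z points along the fingers, y is the line along which they close (so a half turn about z gives the same grasp; the last joint's range is limited). The gripper opens to 85 mm and grips with 20 to 120 N. Pads are 22 mm wide; open, the fingers measure 114 mm over their backs; the gripper's body (76 mm by 85 mm) begins 54 mm behind the grasp point. The pads swing forward as they close: fully open they stand 13 mm farther back than shut.
Start: joints at [1.154, 0.468, -0.012, 1.603, 0.006, 1.071, -0.056], TCP at [0.237, -0.605, 0.304] pointing down, gripper open.
Joint ranges: [-2.53, 2.53], [-0.31, 2.02], [-1.57, 1.55], [0.28, 2.44], [-1.29, 4.43], [0.15, 1.84], [-2.92, 2.92]. Speed limits (rad/s): [2.57, 2.57, 3.14, 3.14, 3.14, 3.14, 3.14].

### API

Orientations are given as [roll, pitch, yaw] about the fixed x, y, z axes, in that order (R = Rz(yaw) Ry(pitch) Rx(roll)).
In Python, from bench import robot, eyes gives the robot as it stands.
- The arm moves only by the tool carry_out, never from a script. Its argument "plan" is a list of rows, each a list of 7 numbers: the opening, from 0 (shut) to 1 (fully open), then the shift along the tool's x, y, z in mm, then the turn, a rotation vector about the tool's x, y, z in degrees. A call has 1 to 12 rows; each row is the pose to reach, as a shift and turn from the pose commanded when the call began, along the tool's axes at that moment; what a row does not reach only later rows make up. A row lasts 1/8 s, in which the tool goes at most 62.5 mm and 10.7 degrees, less where a joint would pass 70% of its speed; a pose out of reach is approached as far as the arm can. A call with a gripper value outside its range is refused whole. The fingers move at their own pace and stop on an object; "force" is the grip in N (left out, the last holds). Time passes only in rows, so rows that repeat a pose let the fingers close. It gives the time, the measured TCP pose, the force, the opening and the grip force at its end, in the units of the state.
- robot.read_state(): the state, without advancing time (a new reading comes with each control period).
- eyes.camera(name): name is "scene" or "top" or "wrist"; returns (picture, depth): 384x512x3 uint8, blue, green, red; 384x512 float32, m along the optical axis (not along the pixel's ray), 0 where there is no reading.
- eyes.camera_model(name): a dict with "fx", "fy", "cx", "cy" (pixels), "position" and "orientation" of the camera in the world; the wrist camera has in their place "mount" (4x4, takes a point from camera to tool coordinates, whose origin is the TCP and whose axes are the flange's). Camera axes: x right, y down, z forward; pixel columns grow to the right and rows downward; lengths in m; the calibration is good to about 2 mm. A picture is of the moment at which its call begins: read the wrist's pose just before it. camera_model takes no time and is no camera call.
- robot.finish_job(): hands the job in; it is judged then, once.
The state is a dict: "time_s": time; "joint_positions": joint angles; "joint_vel": joint speeds; "joint_torque": joint torques, N m; "ee_pos": TCP position; "ee_rot": TCP orientation; "ft_force": force on the tool from outside, world axes, zero at the start; "ft_torque": the same for the moment, N m; "grip_width": finger opening in m; "grip_force": force on a finger pad.
Only numpy, scipy, OpenCV 4.12 (cv2) and the standard library are available. Lean on these libraries where they do the work, as an engineer would, in place of code of your own. Each camera call takes 0.05 s, during which the arm holds its last target. There are 200 camera calls.

## Working session

There is one attempt and no reset: what is moved stays moved. The work goes in short steps, Python scripts to look and compute and a tool call to move; the robot and the scene stay as the last step left them, time stands still between calls to the robot, and variables do not carry over. Pictures are saved under pics/ and viewed, at most 10 in all, crops included, and the job is handed in when it is done.

Besides the shell and the picture viewer there is one more tool, called by a JSON object that holds its "fn" and its "kwargs". carry_out: Moves the arm, as the interface text tells. Its arguments: {"type":"object","properties":{"plan":{"type":"array","items":{"type":"array","items":{"type":"number"}}},"force":{"type":"number"}},"required":["plan"]}

```bash
mkdir -p pics; ls; python3 - <<'E'
from bench import robot, eyes
import cv2,numpy as np
print(robot.read_state(), robot.finger_overhang)
ims=[]
for n in ("scene","top"):
    p,d=eyes.camera(n); cv2.imwrite(f"pics/{n}0.png",p); np.savez(f"{n}0.npz",p=p,d=d); print(n,eyes.camera_model(n))
    ims.append(p)
print(eyes.camera_model("wrist"))
E
```

```text
pics
{'time_s': 0.0, 'joint_positions': array([ 1.15399903,  0.46835296, -0.01160477,  1.60366875,  0.00600253,
        1.07139483, -0.05632128]), 'joint_vel': array([ 0.00083185, -0.00022635, -0.00068369,  0.00105305, -0.00015815,
       -0.00156944,  0.00018523]), 'joint_torque': array([-2.07617995e-04, -5.32387626e+01,  2.13450997e-02, -2.51298344e+01,
        1.13716224e-02,  7.82328163e-03, -2.09084590e-05]), 'ee_pos': array([ 0.23712984, -0.6047199 ,  0.30293525]), 'ee_rot': array([-3.13980770e+00,  1.26457431e-04,  3.73715348e-01]), 'ft_force': array([0.55304453, 0.81374878, 0.19095133]), 'ft_torque': array([-0.02789132,  0.03420652,  0.005078  ]), 'grip_force': 0.0, 'grip_width': 0.08542678519747739} 0.0726
scene {'fx': 377.1507400408826, 'fy': 377.1507400408826, 'cx': 258.14133323224144, 'cy': 195.3648066537049, 'position': array([-0.12120404,  0.53787799,  0.6133727 ]), 'orientation': array([-2.10721796,  0.02190176, -2.30685205])}
top {'fx': 387.16200815951237, 'fy': 387.16200815951237, 'cx': 256.1097516764726, 'cy': 186.76254076673558, 'position': array([ 0.25726648, -0.08182768,  1.08600764]), 'orientation': array([-2.90131113e+00, -2.82872569e-03, -1.42433060e+00])}
{'fx': 275.286179269833, 'fy': 275.286179269833, 'cx': 256.41374618914625, 'cy': 189.94506980365725, 'mount': array([[ 6.49594422e-04, -9.53657645e-01, -3.00893126e-01,
         7.68854941e-02],
       [ 9.99999647e-01,  7.79667829e-04, -3.12210500e-04,
        -2.03803305e-04],
       [ 5.32338621e-04, -3.00892817e-01,  9.53657816e-01,
        -6.87402827e-02],
       [ 0.00000000e+00,  0.00000000e+00,  0.00000000e+00,
         1.00000000e+00]])}
```

View pics/scene0.png

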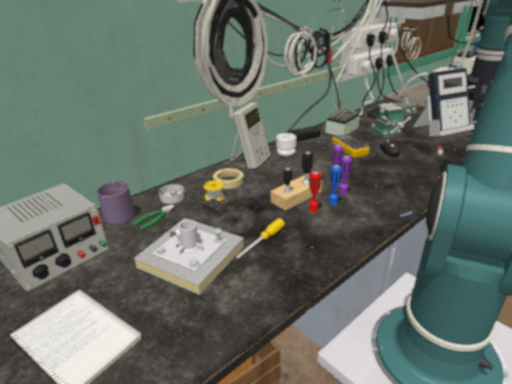

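View pics/top0.png

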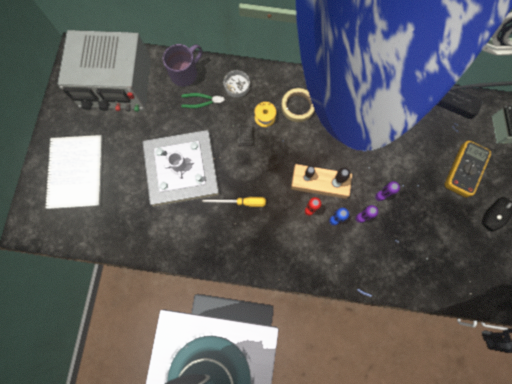

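The scene view shows the panel at (190,253) and the stand at (290,192) with red, blue and purple look-alikes in front. In the top view the panel is at (180,167), the stand at (322,181), the larger black handle near (344,176) and the small one near (310,172).

```bash
cat > h.py <<'E'
from bench import robot, eyes
import cv2,numpy as np
from scipy.spatial.transform import Rotation as R
def shot(n):
    s=robot.read_state(); p,d=eyes.camera(n); m=eyes.camera_model(n)
    if n=="wrist":
        T=np.eye(4);T[:3,:3]=R.from_euler('xyz',s['ee_rot']).as_matrix();T[:3,3]=s['ee_pos'];T=T@m['mount']
    else:
        T=np.eye(4);T[:3,:3]=R.from_euler('xyz',m['orientation']).as_matrix();T[:3,3]=m['position']
    return p,d,m,T
def rays(m,uv):
    uv=np.atleast_2d(uv).astype(float)
    return np.c_[(uv[:,0]-m['cx'])/m['fx'],(uv[:,1]-m['cy'])/m['fy'],np.ones(len(uv))]
def plane(m,T,uv,z):
    r=rays(m,uv)@T[:3,:3].T; o=T[:3,3]
    return o+r*((z-o[2])/r[:,2])[:,None]
def cloud(d,m,T):
    v,u=np.mgrid[:384,:512]; r=rays(m,np.c_[u.ravel(),v.ravel()])*d.reshape(-1,1)
    return (r@T[:3,:3].T+T[:3,3]).reshape(384,512,3)
def pix(m,T,P):
    q=(np.atleast_2d(P)-T[:3,3])@T[:3,:3]
    return np.c_[q[:,0]/q[:,2]*m['fx']+m['cx'],q[:,1]/q[:,2]*m['fy']+m['cy']]
E
python3 - <<'E'
from h import *
p,d,m,T=shot("top")
W=cloud(d,m,T); hsv=cv2.cvtColor(p,cv2.COLOR_BGR2HSV)
def comp(mask,box,mn=8):
    k=np.zeros(mask.shape,np.uint8);x0,y0,x1,y1=box;k[y0:y1,x0:x1]=mask[y0:y1,x0:x1]
    n,l,s,c=cv2.connectedComponentsWithStats(k)
    return [(c[i].round(1),s[i][4],l==i) for i in range(1,n) if s[i][4]>=mn]
Z=W[...,2]
box=(285,150,365,205)
for c,a,k in comp((Z>.03)&(Z<.045)&(hsv[...,1]>60)&(hsv[...,0]<30),box):
    ys,xs=np.nonzero(k);r=cv2.minAreaRect(plane(m,T,np.c_[xs,ys],.038)[:,:2].astype(np.float32)); print('stand',c,a,r)
for c,a,k in comp((Z>.085),box): print('tall',c,a,np.median(W[k],0),Z[k].max())
for c,a,k in comp(((Z>.022)),(135,120,225,210)):
    ys,xs=np.nonzero(k);r=cv2.minAreaRect(plane(m,T,np.c_[xs,ys],.03)[:,:2].astype(np.float32)); print('panel',c,a,r)
for c,a,k in comp((Z>.050),(135,120,225,210),2): print('high',c,a,np.median(W[k],0),Z[k].max())
cv2.imwrite("pics/c.png",cv2.resize(np.vstack([p[115:215,140:230].repeat(1,0),]),None,fx=5,fy=5,interpolation=cv2.INTER_CUBIC))
E
```

```text
stand [320.2 180.7] 1004 ((0.5588585138320923, -0.22661882638931274), (0.16017867624759674, 0.06695475429296494), 88.5243911743164)
tall [310.1 171.2] 92 [ 0.55701639 -0.18388425  0.10844238] 0.11610054906790812
tall [342.6 174.8] 183 [ 0.55314604 -0.265352    0.13317422] 0.1416060367410793
tall [314.5 201.1] 89 [ 0.47508488 -0.20214521  0.1243253 ] 0.12992418038140408
panel [179.8 166.9] 4306 ((0.5416631698608398, 0.1763981431722641), (0.19162145256996155, 0.1899954378604889), 18.693920135498047)
high [175.5 160.5] 294 [0.54498609 0.17953759 0.08240339] 1.086007641349555
high [197.9 176.3] 39 [0.51041845 0.11346681 0.06737011] 0.07071823209192796
```

```bash
cat >> h.py <<'E'
def go(p,yaw,s=None):
    """shift (mm) and turn (deg) in the tool frame to TCP p with tool straight down at yaw deg"""
    s=s or robot.read_state(); A=R.from_euler('xyz',s['ee_rot'])
    B=R.from_euler('xyz',[np.pi,0,np.radians(yaw)])
    print('shift',(A.inv().apply(np.array(p)-s['ee_pos'])*1000).round(2),'turn',np.degrees((A.inv()*B).as_rotvec()).round(2))
E
python3 -c "
from h import *
go([.555,-.267,.32],90)"
```

```text
shift [ 419.22 -198.53  -16.63] turn [-7.000e-02 -4.000e-02 -6.859e+01]
```

{"fn": "carry_out", "kwargs": {"plan": [[1, 419, -198, -17, 0, 0, -68.6], [1, 419, -198, -17, 0, 0, -68.6], [1, 419, -198, -17, 0, 0, -68.6], [1, 419, -198, -17, 0, 0, -68.6], [1, 419, -198, -17, 0, 0, -68.6], [1, 419, -198, -17, 0, 0, -68.6], [1, 419, -198, -17, 0, 0, -68.6], [1, 419, -198, -17, 0, 0, -68.6], [1, 419, -198, -17, 0, 0, -68.6], [1, 419, -198, -17, 0, 0, -68.6], [1, 419, -198, -17, 0, 0, -68.6], [1, 419, -198, -17, 0, 0, -68.6]]}}

```text
time_s: 1.65
ee_pos: [0.5543, -0.2691, 0.3209]
ee_rot: [-3.141, 0.0, 1.569]
ft_force: [-0.0, 0.3, 0.2]
grip_width: 0.0855
grip_force: 0.0
```

```bash
python3 - <<'E'
from h import *
s=robot.read_state();print(s['ee_pos'],s['ee_rot'],s['joint_positions'],s['time_s'])
p,d,m,T=shot("wrist"); W=cloud(d,m,T); np.savez('w1.npz',p=p,d=d,T=T)
cv2.imwrite("pics/w1.png",p)
print(pix(m,T,[[.5578,-.2686,.137],[.557,-.184,.112],[.5578,-.2686,.038]]))
E
```

```text
[ 0.5543461  -0.26906545  0.32086109] [-3.14128233e+00  4.27409728e-04  1.56891525e+00] [ 0.6931876   0.4314328  -0.39332617  1.65221867  0.18192345  1.09430259
  0.24664777] 1.65
[[260.22003961 186.97151338]
 [259.30604268  94.39537177]
 [259.25052754 164.87315721]]
```

View pics/w1.png

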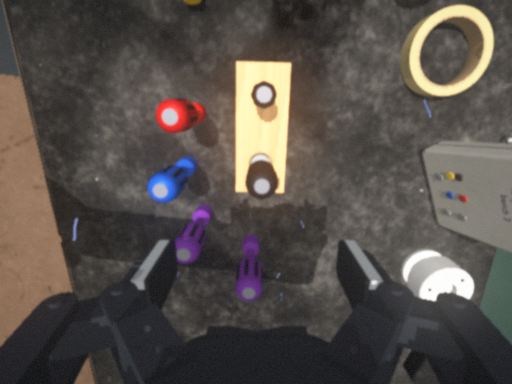

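Larger driver: grey top disc near (262,186), handle around (262,178). Small driver (264,94), red (175,115), blue (165,185), purples (190,245) and (250,285) all clear of fingers closing along world x.

```bash
python3 - <<'E'
from h import *
f=np.load('w1.npz');p,d,T=f['p'],f['d'],f['T'];m=eyes.camera_model('wrist');W=cloud(d,m,T)
hsv=cv2.cvtColor(p,cv2.COLOR_BGR2HSV);Z=W[...,2]
for nm,(u,v),z in (('big',(262,186),.137),('small',(264,94),.112)):
    g=((hsv[...,2]>110)&(hsv[...,1]<60)).astype(np.uint8);k=np.zeros_like(g);k[v-13:v+14,u-13:u+14]=g[v-13:v+14,u-13:u+14]
    n,l,s,c=cv2.connectedComponentsWithStats(k);i=l[v,u];print(nm,s[i],c[i],plane(m,T,c[i],z),np.median(Z[l==i]))
w=((Z>.033)&(Z<.043)&(hsv[...,1]>60)).astype(np.uint8);w[:,:225]=0;w[:,300:]=0
ys,xs=np.nonzero(w);r=cv2.minAreaRect(plane(m,T,np.c_[xs,ys],.038)[:,:2].astype(np.float32));print(r)
k=(Z>.07)&(Z<.18);k[:130]=0;k[225:]=0;k[:,235:]&=True
k[:, :235]=0;k[:,290:]=0
print('big handle all', W[k].min(0),W[k].max(0))
print('purple',[ (np.median(W[(Z>z)&(Z<z+.02)&(np.mgrid[:384,:512][0]>220)&(np.mgrid[:384,:512][1]<275)&(np.mgrid[:384,:512][1]>225)],0)) for z in (.09,.11)])
E
```

```text
big [253 176  18  19 247] [261.31983806 185.37246964] [[ 0.55884785 -0.26700191  0.137     ]] 0.13614087792497248
small [255  85  18  19 271] [263.5904059   93.98154982] [[ 0.56108018 -0.18363255  0.112     ]] 0.1108083221032839
((0.5592906475067139, -0.27120518684387207), (0.25164180994033813, 0.06362225860357285), 88.65127563476562)
big handle all [ 0.54250097 -0.28308342  0.08683718] [ 0.57510475 -0.25051635  0.13789959]
purple [array([ 0.54521409, -0.3842832 ,  0.10034893]), array([ 0.54535599, -0.39232883,  0.12174447])]
```

```bash
python3 -c "
from h import *
go([.5588,-.267,.167],90)"
```

```text
shift [  1.85   4.3  153.92] turn [-0.01  0.02 -0.08]
```

{"fn": "carry_out", "kwargs": {"plan": [[1, 2, 4.3, 0, 0, 0, 0], [1, 2, 4.3, 40, 0, 0, 0], [1, 2, 4.3, 80, 0, 0, 0], [1, 2, 4.3, 100, 0, 0, 0], [1, 2, 4.3, 100, 0, 0, 0], [1, 2, 4.3, 100, 0, 0, 0]]}}

```text
time_s: 2.45
ee_pos: [0.5604, -0.266, 0.2224]
ee_rot: [3.139, 0.001, 1.571]
ft_force: [0.7, -0.2, 0.4]
grip_width: 0.0856
grip_force: 0.0
```

```bash
python3 - <<'E'
from h import *
p,d,m,T=shot("wrist");W=cloud(d,m,T);cv2.imwrite('pics/w2.png',p)
hsv=cv2.cvtColor(p,cv2.COLOR_BGR2HSV);Z=W[...,2]
uv=pix(m,T,[.5588,-.267,.137])[0].astype(int);print(uv)
g=((hsv[...,2]>110)&(hsv[...,1]<60)&(Z>.125)&(Z<.15)).astype(np.uint8)
n,l,s,c=cv2.connectedComponentsWithStats(g)
for i in range(1,n):
    if s[i][4]>100: print(s[i],c[i],plane(m,T,c[i],.137),np.median(Z[l==i]))
go([.5588,-.267,.167],90)
E
```

```text
[253 235]
[242 225  25  21 393] [253.36641221 234.70229008] [[ 0.55862352 -0.26652877  0.137     ]] 0.13634219485451765
shift [-0.83 -1.78 55.61] turn [0.16 0.07 0.01]
```

{"fn": "carry_out", "kwargs": {"plan": [[1, -0.5, -1.8, 25, 0, 0, 0], [1, -0.5, -1.8, 55, 0, 0, 0], [1, -0.5, -1.8, 55, 0, 0, 0], [0, -0.5, -1.8, 55, 0, 0, 0], [0, -0.5, -1.8, 55, 0, 0, 0], [0, -0.5, -1.8, 55, 0, 0, 0], [0, -0.5, -1.8, 55, 0, 0, 0], [0, -0.5, -1.8, 55, 0, 0, 0], [0, -0.5, -1.8, 55, 0, 0, 0]], "force": 80}}

```text
time_s: 3.62
ee_pos: [0.5582, -0.2666, 0.1672]
ee_rot: [3.14, 0.001, 1.571]
ft_force: [-1.1, -0.2, 5.7]
grip_width: 0.0304
grip_force: 78.5
```

```bash
python3 - <<'E'
from h import *
for i in range(3):
    s=robot.read_state();print(s['ee_pos'],s['ee_rot'],s['grip_width'],s['grip_force'],s['ft_force'])
    p,d,m,T=shot("wrist")
cv2.imwrite('pics/w3.png',p)
E
```

```text
[ 0.55824313 -0.26656219  0.16715281] [3.13993086e+00 9.95383721e-04 1.57098574e+00] 0.03044864764936145 78.47902178764343 [-1.14846206 -0.18269211  5.70356401]
[ 0.55824393 -0.26658797  0.16713364] [3.13997802e+00 9.90036205e-04 1.57096656e+00] 0.030924503521719274 78.47840309143066 [-0.51930781 -0.06900463  6.54988275]
[ 0.55823819 -0.26659816  0.16716101] [3.13993372e+00 1.03662800e-03 1.57098666e+00] 0.030446582758251416 78.47899317741394 [-1.22401041  0.70536804  5.75021399]
```

{"fn": "carry_out", "kwargs": {"plan": [[0, 0, 0, -30, 0, 0, 0], [0, 0, 0, -80, 0, 0, 0], [0, 0, 0, -123, 0, 0, 0], [0, 0, 0, -123, 0, 0, 0], [0, 45, -5, -123, 0, 0, 0], [0, 95, -12, -123, 0, 0, 0], [0, 145, -18, -123, 0, 0, 0], [0, 195, -24, -123, 0, 0, 0], [0, 245, -30, -123, 0, 0, 0], [0, 295, -36, -123, 0, 0, 0], [0, 340, -44, -123, 0, 0, 0], [0, 360, -48, -123, 0, 0, 0]]}}

```text
time_s: 5.28
ee_pos: [0.5078, 0.0965, 0.2875]
ee_rot: [-3.139, -0.001, 1.575]
ft_force: [0.8, 0.1, -1.7]
grip_width: 0.0305
grip_force: 80.3
```

```bash
python3 - <<'E'
from h import *
p,d,m,T=shot("wrist");p,d,m,T=shot("wrist");W=cloud(d,m,T);np.savez('w4.npz',p=p,d=d,T=T)
s=robot.read_state();print(s['ee_pos'],s['ee_rot'],s['ft_force'],s['joint_positions'])
cv2.imwrite('pics/w4.png',p);print(pix(m,T,[.5104,.1135,.067]))
E
```

```text
[0.50804483 0.0963254  0.28768303] [-3.13913078e+00 -8.45822861e-04  1.57614285e+00] [ 0.49014524 -0.10869044 -1.66335511] [ 0.2068617   0.32301231 -0.54634913  1.91213758  0.20043876  0.96251485
 -0.42679102]
[[260.03417775 164.43424737]]
```

View pics/w4.png

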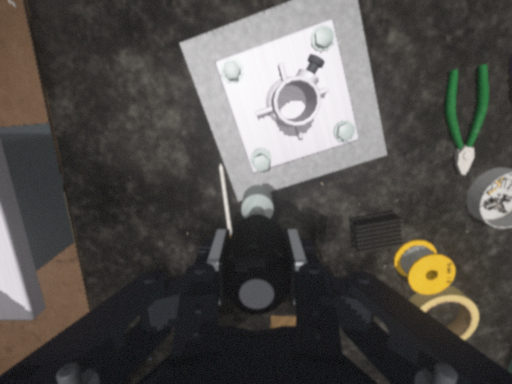

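The head of the standing screw is at (260,160), the held socket at (257,200), tube at (295,100). Going closer to measure both together.

{"fn": "carry_out", "kwargs": {"plan": [[0, -3, 3, 25, 0, 0, 0], [0, -3, 3, 38, 0, 0, 0], [0, -3, 3, 38, 0, 0, 0], [0, -3, 3, 38, 0, 0, 0]], "force": 100}}

```text
time_s: 5.88
ee_pos: [0.5128, 0.0905, 0.2512]
ee_rot: [3.141, -0.0, 1.571]
ft_force: [0.9, 0.1, -1.1]
grip_width: 0.0303
grip_force: 98.9
```

```bash
python3 - <<'E'
from h import *
p,d,m,T=shot("wrist");p,d,m,T=shot("wrist");W=cloud(d,m,T);np.savez('w5.npz',p=p,d=d,T=T)
s=robot.read_state();print(s['ee_pos'],s['ee_rot'],s['ft_force'])
u0,v0=pix(m,T,[.5104,.1135,.067])[0].astype(int);print(u0,v0)
cv2.imwrite('pics/w5.png',cv2.resize(p[v0-45:v0+80,u0-60:u0+60],None,fx=4.8,fy=4.8,interpolation=cv2.INTER_CUBIC))
k=np.abs(W[...,2]-.067)<.004; k[:v0-25]=0;k[v0+25:]=0;k[:,:u0-30]=0;k[:,u0+30:]=0
ys,xs=np.nonzero(k);print(k.sum(),xs.min(),xs.max(),ys.min(),ys.max(),np.median(W[k],0))
E
```

```text
[0.51290275 0.09066085 0.25156224] [ 3.14034719e+00 -1.29853139e-04  1.57085148e+00] [ 1.08643514  0.14529566 -1.9072335 ]
253 163
278 245 264 152 171 [0.51160835 0.1152481  0.06539594]
```

View pics/w5.png

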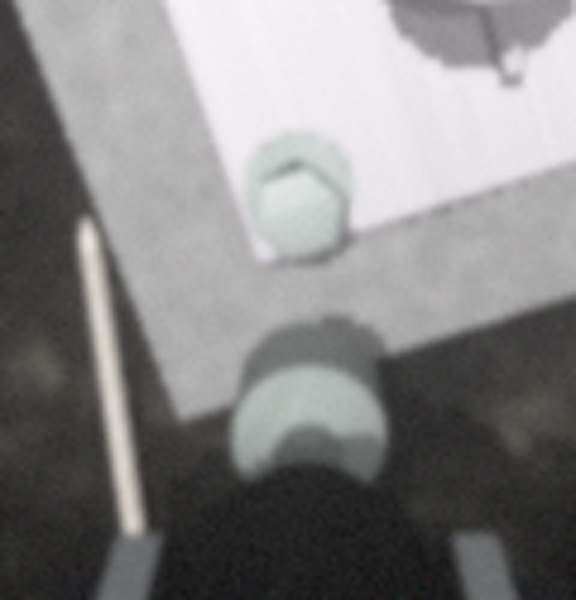

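The head's hexagon shows at crop (302,211) → pixel (255.9,162), with corners pointing up/down in the picture (flats left/right). The socket's mouth arc spans crop columns 240–388, with its far edge at row 318.

```bash
python3 - <<'E'
from h import *
f=np.load('w5.npz');p,d,T=f['p'],f['d'],f['T'];m=eyes.camera_model('wrist');W=cloud(d,m,T)
c=lambda x,y:(193+(x+.5)/4.8-.5,118+(y+.5)/4.8-.5)
H=plane(m,T,[c(302,211),c(297,160),c(305,262),c(257,211),c(347,211)],.067);print('head',H.round(4))
a=T@np.linalg.inv(m['mount']) # tool in world
mz=a[2,3]-.155
M=plane(m,T,[c(314,318),c(240,370),c(388,370)],mz);print('mouth far,left,right',M.round(4))
hsv=cv2.cvtColor(p,cv2.COLOR_BGR2HSV);C=W@a[:3,:3]-a[:3,3]@a[:3,:3]
k=((C[...,2]>.02)&(C[...,2]<.04)&(hsv[...,2]>90)&(np.abs(C[...,0])<.02)&(np.abs(C[...,1])<.016)).astype(np.uint8)
n,l,s,cc=cv2.connectedComponentsWithStats(k);i=1+s[1:,4].argmax();print('top disc px',s[i],cc[i],np.median(C[l==i],0))
zz=np.median(C[l==i][:,2]);q=plane(m,T,cc[i],a[2,3]-zz);print('disc world',q,'tcp',a[:3,3])
for z0 in (.118,.128,.138,.148):
    k=(np.abs(C[...,2]-z0)<.004)&(np.abs(C[...,1])<.03)&(np.abs(C[...,0])<.03)
    if k.sum(): print('socket',z0,C[k][:,1].min(),C[k][:,1].max(),C[k][:,0].max(),k.sum())
# head subpixel: brightness profile rows/cols
g=cv2.GaussianBlur(p,(3,3),0)
print(g[150:176,256].tolist());print(g[163,242:272].tolist())
E
```

```text
head [[0.5121 0.1158 0.067 ]
 [0.5111 0.1258 0.067 ]
 [0.5127 0.1056 0.067 ]
 [0.5034 0.1158 0.067 ]
 [0.5209 0.1158 0.067 ]]
mouth far,left,right [[0.5143 0.1027 0.0965]
 [0.5011 0.093  0.0965]
 [0.5275 0.093  0.0965]]
top disc px [252 293   1   1   1] [252. 293.] [-0.00087115 -0.00202248  0.03106522]
disc world [[0.51091875 0.08973796 0.22038767]] tcp [0.51290977 0.09060279 0.2514529 ]
socket 0.118 -0.004869595523867676 0.005459020602196274 0.004970975711416442 54
socket 0.128 -0.012162377769424193 0.012757260410001692 0.011935428075270996 471
socket 0.138 -0.01173528728845985 0.012404517413779237 0.011884515517778485 87
socket 0.148 -0.01146704276135646 0.011909988589563603 0.012073863674159177 79
[[204, 206, 199], [191, 193, 187], [185, 186, 180], [194, 196, 189], [211, 213, 207], [221, 223, 218], [223, 225, 220], [223, 225, 219], [222, 223, 218], [220, 221, 215], [216, 218, 211], [211, 214, 206], [208, 212, 203], [206, 210, 202], [205, 208, 200], [203, 206, 198], [201, 204, 196], [198, 200, 193], [194, 196, 190], [188, 190, 184], [175, 176, 171], [157, 157, 154], [148, 148, 146], [156, 155, 156], [171, 169, 170], [178, 177, 178]]
[[186, 184, 187], [199, 195, 199], [207, 204, 206], [208, 207, 205], [207, 208, 203], [210, 212, 205], [212, 214, 208], [213, 215, 208], [212, 214, 208], [210, 214, 206], [209, 213, 205], [209, 212, 204], [208, 211, 203], [207, 211, 203], [206, 210, 202], [205, 209, 200], [204, 207, 200], [203, 205, 198], [201, 204, 196], [198, 201, 193], [191, 193, 186], [179, 180, 175], [173, 173, 170], [187, 184, 186], [213, 208, 212], [228, 223, 227], [230, 226, 229], [229, 225, 228], [228, 223, 226], [226, 221, 224]]
```

{"fn": "carry_out", "kwargs": {"plan": [[0, 15, -1.5, 0, 0, 0, 0], [0, 25.5, -2.3, 0, 0, 0, 0], [0, 25.5, -2.3, 12, 0, 0, 0], [0, 25.5, -2.3, 22, 0, 0, 0], [0, 25.5, -2.3, 25, 0, 0, 0], [0, 25.5, -2.3, 25, 0, 0, 0]]}}

```text
time_s: 6.72
ee_pos: [0.5101, 0.1158, 0.2253]
ee_rot: [-3.141, 0.0, 1.571]
ft_force: [0.1, -0.2, -1.1]
grip_width: 0.0303
grip_force: 98.9
```

```bash
python3 - <<'E'
from h import *
p,d,m,T=shot("wrist");p,d,m,T=shot("wrist");W=cloud(d,m,T);np.savez('w6.npz',p=p,d=d,T=T)
s=robot.read_state();print(s['ee_pos'],s['ee_rot'],s['ft_force'])
u0,v0=pix(m,T,[.5114,.1157,.067])[0].astype(int);print(u0,v0)
cv2.imwrite('pics/w6.png',cv2.resize(p[v0-45:v0+45,u0-50:u0+50],None,fx=6,fy=6,interpolation=cv2.INTER_CUBIC))
E
```

```text
[0.51039828 0.11597994 0.22594867] [3.14141981e+00 7.54822635e-07 1.57060536e+00] [ 0.44849743  0.14543042 -0.4678688 ]
257 196
```

View pics/w6.png

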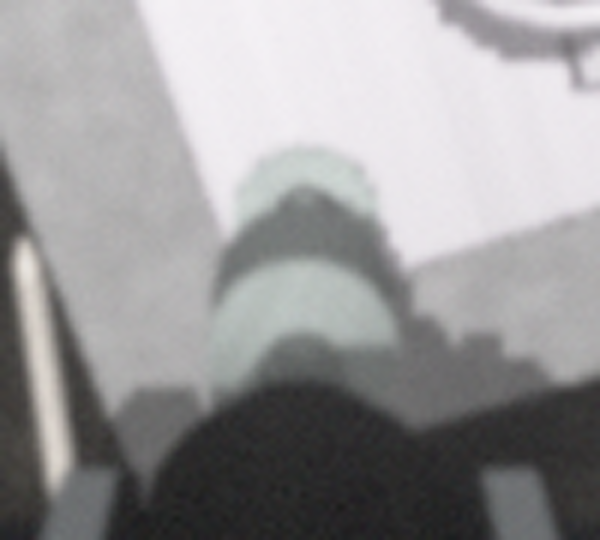

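Socket (columns 215–402) and the head's flange (237–378) share the centre column ~308: aligned. Descending to light contact.

{"fn": "carry_out", "kwargs": {"plan": [[0, 0, 0, 1.5, 0, 0, 0], [0, 0, 0, 3, 0, 0, 0], [0, 0, 0, 4, 0, 0, 0], [0, 0, 0, 4.5, 0, 0, 0], [0, 0, 0, 4.5, 0, 0, 0]]}}

```text
time_s: 7.45
ee_pos: [0.5103, 0.1161, 0.2214]
ee_rot: [3.141, 0.0, 1.571]
ft_force: [0.3, -0.9, -1.2]
grip_width: 0.0299
grip_force: 98.9
```

{"fn": "carry_out", "kwargs": {"plan": [[0, 0, 0, 0.7, 0, 0, 0], [0, 0, 0, 1.4, 0, 0, 0], [0, 0, 0, 1.4, 0, 0, 0]]}}

```text
time_s: 7.82
ee_pos: [0.5106, 0.1161, 0.2203]
ee_rot: [3.141, 0.0, 1.571]
ft_force: [0.4, -1.6, 1.4]
grip_width: 0.03
grip_force: 98.9
```

{"fn": "carry_out", "kwargs": {"plan": [[0, 0, 0, 0.6, 0, 0, 0], [0, 0, 0, 0.6, 0, 0, 0]]}}

```text
time_s: 8.07
ee_pos: [0.5106, 0.1161, 0.2196]
ee_rot: [3.141, 0.0, 1.571]
ft_force: [0.4, -0.5, 4.5]
grip_width: 0.0302
grip_force: 98.9
```

{"fn": "carry_out", "kwargs": {"plan": [[0, 0, 0, 0, 0, 0, 3], [0, 0, 0, 0, 0, 0, 6], [0, 0, 0, 0, 0, 0, 9], [0, 0, 0, 0, 0, 0, 12], [0, 0, 0, 0, 0, 0, 15], [0, 0, 0, 0, 0, 0, 15]]}}

```text
time_s: 8.82
ee_pos: [0.5105, 0.1161, 0.2191]
ee_rot: [3.141, -0.0, 1.31]
ft_force: [3.2, -0.5, -1.9]
grip_width: 0.0299
grip_force: 98.7
```

```bash
python3 -c "
from h import *
s=robot.read_state();print(s['ee_pos'],s['ee_rot'],s['ft_force'],s['ft_torque'],s['joint_positions'][6])"
```

```text
[0.51048734 0.11611304 0.21908493] [ 3.14098142e+00 -3.01202271e-04  1.30982915e+00] [ 3.18678147 -0.49376698 -1.90825392] [-0.247472   -0.83660682 -0.0331534 ] -0.7655346234397522
```

Force fell away: the hexagons have matched. Pushing down to seat.

{"fn": "carry_out", "kwargs": {"plan": [[0, 0, 0, 1, 0, 0, 0], [0, 0, 0, 2, 0, 0, 0], [0, 0, 0, 3, 0, 0, 0], [0, 0, 0, 3, 0, 0, 0]]}}

```text
time_s: 9.32
ee_pos: [0.5105, 0.1161, 0.2164]
ee_rot: [3.141, -0.0, 1.309]
ft_force: [3.9, -0.8, -1.4]
grip_width: 0.0302
grip_force: 98.8
```

{"fn": "carry_out", "kwargs": {"plan": [[0, 0, 0, 1, 0, 0, 0], [0, 0, 0, 2, 0, 0, 0], [0, 0, 0, 2.6, 0, 0, 0], [0, 0, 0, 2.6, 0, 0, 0]]}}

```text
time_s: 9.82
ee_pos: [0.5107, 0.1164, 0.2153]
ee_rot: [3.14, -0.0, 1.309]
ft_force: [0.1, -1.5, 12.0]
grip_width: 0.0299
grip_force: 100.0
```

{"fn": "carry_out", "kwargs": {"plan": [[0, 0, 0, 0, 0, 0, -3], [0, 0, 0, 0, 0, 0, -3], [0, 0, 0, 0, 0, 0, 0], [0, 0, 0, 0, 0, 0, 0]]}}

```text
time_s: 10.32
ee_pos: [0.5107, 0.1165, 0.2153]
ee_rot: [3.14, -0.0, 1.309]
ft_force: [1.3, -1.2, 11.9]
grip_width: 0.03
grip_force: 100.0
```

```bash
python3 - <<'E'
from h import *
p,d,m,T=shot("wrist");s=robot.read_state();print(s['ee_pos'],s['ft_force'],s['ft_torque'])
u0,v0=pix(m,T,[.5114,.1157,.06])[0].astype(int);print(u0,v0);np.savez('w7.npz',p=p,d=d,T=T)
cv2.imwrite('pics/w7.png',cv2.resize(p[v0-45:v0+45,u0-50:u0+50],None,fx=6,fy=6,interpolation=cv2.INTER_CUBIC))
E
```

```text
[0.51077371 0.11645414 0.2153588 ] [ 1.0674893  -1.97026113 11.90607801] [-0.59906097 -0.24927433  0.00251029]
257 197
```

View pics/w7.png

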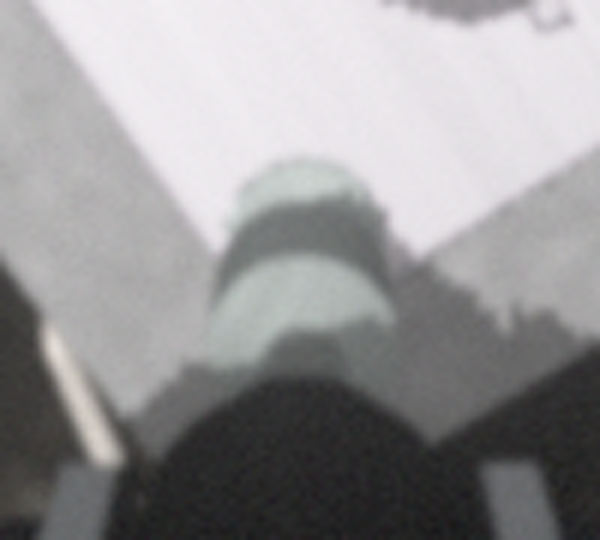

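Mouth computes to z = 0.0604, exactly the seated height (0.0605). Now pushing to ~19 N and turning clockwise with feed.

{"fn": "carry_out", "kwargs": {"plan": [[0, 0, 0, 0.4, 0, 0, 0], [0, 0, 0, 0.7, 0, 0, 0], [0, 0, 0, 0.7, 0, 0, 0], [0, 0, 0, 0.75, 0, 0, 6], [0, 0, 0, 0.83, 0, 0, 12], [0, 0, 0, 0.9, 0, 0, 18], [0, 0, 0, 1.0, 0, 0, 24], [0, 0, 0, 1.08, 0, 0, 30]]}}

```text
time_s: 11.38
ee_pos: [0.5115, 0.1162, 0.2151]
ee_rot: [3.139, -0.002, 0.783]
ft_force: [1.6, -3.1, 15.3]
grip_width: 0.0303
grip_force: 100.4
```

```bash
cat > st.py <<'E'
from h import *
s=robot.read_state();print(s['time_s'],s['ee_pos'].round(5),np.degrees(s['ee_rot']).round(2),s['ft_force'].round(2),s['ft_torque'].round(3),s['joint_positions'].round(3),s['grip_width'])
E
python3 st.py
```

```text
11.375 [0.51154 0.11623 0.21505] [ 1.7983e+02 -1.3000e-01  4.4850e+01] [ 1.59 -3.08 15.31] [-0.973 -0.335  0.209] [-0.012  0.401 -0.335  1.968  0.183  0.797 -1.238] 0.030250631854102778
```

{"fn": "carry_out", "kwargs": {"plan": [[0, 0, 0, 0.25, 0, 0, 6], [0, 0, 0, 0.37, 0, 0, 12], [0, 0, 0, 0.45, 0, 0, 18], [0, 0, 0, 0.53, 0, 0, 24], [0, 0, 0, 0.62, 0, 0, 30], [0, 0, 0, 0.7, 0, 0, 36], [0, 0, 0, 0.78, 0, 0, 42], [0, 0, 0, 0.87, 0, 0, 48]]}}

```text
time_s: 12.38
ee_pos: [0.5119, 0.1154, 0.2143]
ee_rot: [3.141, -0.004, -0.056]
ft_force: [1.4, -5.1, 15.9]
grip_width: 0.03
grip_force: 100.5
```

```bash
python3 st.py
```

```text
12.375 [0.51189 0.11538 0.21434] [179.96  -0.25  -3.19] [ 1.42 -5.12 15.86] [-1.511 -0.4    0.177] [-0.163  0.382 -0.149  1.979  0.082  0.782 -1.986] 0.030040010830613882
```

Turned ~78° and sunk ~1 mm, as the thread demands. Releasing strain, opening, and winding the wrist back.

{"fn": "carry_out", "kwargs": {"plan": [[0, 0, 0, -1, 0, 0, -2], [0, 0, 0, -1.6, 0, 0, -2], [0.65, 0, 0, -1.6, 0, 0, -2], [0.65, 0, 0, -1.6, 0, 0, -2], [0.65, 0, 0, -1.6, 0, 0, -2], [0.65, 0, 0, -1.6, 0, 0, -12], [0.65, 0, 0, -1.6, 0, 0, -22], [0.65, 0, 0, -1.6, 0, 0, -32], [0.65, 0, 0, -1.6, 0, 0, -42], [0.65, 0, 0, -1.6, 0, 0, -52], [0.65, 0, 0, -1.6, 0, 0, -62], [0.65, 0, 0, -1.6, 0, 0, -72]]}}

```text
time_s: 13.88
ee_pos: [0.5098, 0.1163, 0.2131]
ee_rot: [-3.141, 0.0, 1.21]
ft_force: [0.5, -0.1, 0.1]
grip_width: 0.0558
grip_force: 0.0
```

```bash
python3 st.py
```

```text
13.875 [0.50981 0.11633 0.21312] [-1.7994e+02  2.0000e-02  6.9360e+01] [ 0.53 -0.06  0.09] [ 0.05  -0.034  0.045] [ 0.062  0.418 -0.428  1.966  0.235  0.806 -0.857] 0.05584294200303001
```

{"fn": "carry_out", "kwargs": {"plan": [[0.65, 0, 0, -1, 0, 0, -10], [0.65, 0, 0, -1, 0, 0, -20], [0.65, 0, 0, -1, 0, 0, -30], [0.65, 0, 0, -1, 0, 0, -40], [0.65, 0, 0, -1, 0, 0, -50], [0.65, 0, 0, -1, 0, 0, -60], [0.65, 0, 0, -1, 0, 0, -70], [0.65, 0, 0, -1, 0, 0, -80], [0.65, 0, 0, -1, 0, 0, -90], [0.65, 0, 0, -1, 0, 0, -100], [0.65, 0, 0, -1, 0, 0, -110], [0.65, 0, 0, -1, 0, 0, -120]]}}

```text
time_s: 15.38
ee_pos: [0.5098, 0.1162, 0.2142]
ee_rot: [3.142, -0.001, -2.978]
ft_force: [-0.9, -0.2, -0.2]
grip_width: 0.0559
grip_force: 0.0
```

{"fn": "carry_out", "kwargs": {"plan": [[0.65, 0, 0, 0, 0, 0, -10], [0.65, 0, 0, 0, 0, 0, -20], [0.65, 0, 0, 0, 0, 0, -30], [0.65, 0, 0, 0, 0, 0, -40], [0.65, 0, 0, 0, 0, 0, -50], [0.65, 0, 0, 0, 0, 0, -60], [0.65, 0, 0, 0, 0, 0, -70], [0.65, 0, 0, 0, 0, 0, -70], [0.65, 0, 0, 0, 0, 0, -70]]}}

```text
time_s: 16.5
ee_pos: [0.5101, 0.1161, 0.2143]
ee_rot: [3.141, -0.0, -1.765]
ft_force: [0.0, -0.4, -0.3]
grip_width: 0.0555
grip_force: 0.0
```

```bash
python3 - <<'E'
import runpy;runpy.run_path('st.py')
from h import *
p,d,m,T=shot("wrist");p,d,m,T=shot("wrist");W=cloud(d,m,T);np.savez('w8.npz',p=p,d=d,T=T)
a=T@np.linalg.inv(m['mount']);C=W@a[:3,:3]-a[:3,3]@a[:3,:3]
for z0 in (.03,.035,.04,.05,.128,.14,.148):
    k=(np.abs(C[...,2]-z0)<.003)&(np.abs(C[...,1])<.0195)&(np.abs(C[...,0])<.03)
    if k.sum(): print(z0,'y',C[k][:,1].min(),C[k][:,1].max(),'x',C[k][:,0].min(),C[k][:,0].max(),k.sum(),np.median(p[k],0))
cv2.imwrite('pics/w8.png',p[120:])
E
python3 st.py
```

```text
16.5 [0.51007 0.11614 0.21425] [ 1.7997e+02 -1.0000e-02 -1.0115e+02] [ 0.04 -0.44 -0.35] [ 0.089  0.008 -0.008] [ 0.576  0.717 -1.168  1.937  0.779  1.036  2.   ] 0.05550706412534148
0.03 y -0.011742739677429503 0.013540961303894594 x -0.011886711194930788 0.014207676381056938 2070 [72. 69. 71.]
0.035 y -0.014895536948648924 0.016000303183776876 x -0.012746010882373343 0.016723808510454408 1736 [71. 68. 70.]
0.04 y -0.01506253685741571 0.016567623705406542 x -0.007317866549703372 0.017468891084612415 676 [79. 76. 78.]
0.05 y -0.014732765395006842 0.016664103041715783 x 0.005091454475812912 0.01751887228830351 345 [87. 84. 87.]
0.128 y -0.013177313919704281 0.011577648220827741 x -0.005427470524134809 0.01433355007564896 403 [174. 175. 171.]
0.14 y -0.012878129015742201 0.010383130844367039 x 0.005701970806253676 0.014223483801538761 63 [144. 145. 142.]
0.148 y -0.013486968761610207 0.009864413682079243 x 0.003990647372796002 0.014476202849667302 59 [146. 147. 144.]
16.6 [0.51017 0.11616 0.21443] [-1.8000e+02 -2.0000e-02 -1.0108e+02] [ 0.22  1.12 -0.03] [ 0.06  -0.006 -0.039] [ 0.576  0.717 -1.168  1.937  0.779  1.036  2.001] 0.0554093398572538
```

View pics/w8.png

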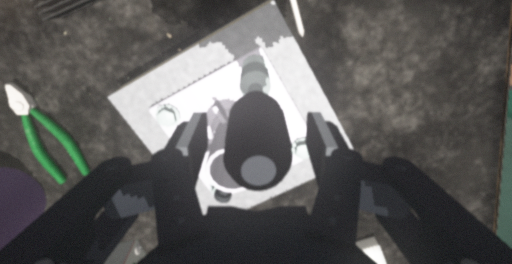

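Driver still sits on the screw, handle top at (260,290 full-frame), slightly off tool centre (about +1.6 mm x, socket −1.5 mm y). Centre and regrip.

{"fn": "carry_out", "kwargs": {"plan": [[0.65, 1.6, -0.8, 0, 0, 0, 0], [0.65, 1.6, -0.8, 0, 0, 0, 0], [0, 1.6, -0.8, 0, 0, 0, 0], [0, 1.6, -0.8, 0, 0, 0, 0], [0, 1.6, -0.8, 0, 0, 0, 0], [0, 1.6, -0.8, 0, 0, 0, 0], [0, 1.6, -0.8, 0, 0, 0, 0]], "force": 100}}

```text
time_s: 17.48
ee_pos: [0.511, 0.1145, 0.2147]
ee_rot: [-3.141, 0.0, -1.763]
ft_force: [-0.5, -0.4, 4.9]
grip_width: 0.0302
grip_force: 98.4
```

```bash
python3 st.py
```

```text
17.475 [0.51096 0.1145  0.21469] [-1.7996e+02  1.0000e-02 -1.0099e+02] [-0.51 -0.42  4.85] [-0.175 -0.089 -0.052] [ 0.58   0.717 -1.169  1.936  0.78   1.036  2.006] 0.03018054637347224
```

{"fn": "carry_out", "kwargs": {"plan": [[0, 0, 0, 0.7, 0, 0, 0], [0, 0, 0, 1.4, 0, 0, 0], [0, 0, 0, 1.4, 0, 0, 0], [0, 0, 0, 1.45, 0, 0, 6], [0, 0, 0, 1.53, 0, 0, 12], [0, 0, 0, 1.62, 0, 0, 18], [0, 0, 0, 1.7, 0, 0, 24], [0, 0, 0, 1.78, 0, 0, 30]]}}

```text
time_s: 18.48
ee_pos: [0.5113, 0.115, 0.2142]
ee_rot: [-3.14, 0.001, -2.289]
ft_force: [-3.3, -1.1, 14.8]
grip_width: 0.03
grip_force: 99.1
```

```bash
python3 st.py
```

```text
18.475 [0.51131 0.115   0.21424] [-1.7990e+02  6.0000e-02 -1.3115e+02] [-3.32 -1.1  14.85] [-0.452  0.564  0.163] [ 0.519  0.643 -1.059  1.939  0.687  0.973  1.553] 0.0300154650605625
```

{"fn": "carry_out", "kwargs": {"plan": [[0, 0, 0, 0.3, 0, 0, 6], [0, 0, 0, 0.42, 0, 0, 12], [0, 0, 0, 0.5, 0, 0, 18], [0, 0, 0, 0.58, 0, 0, 24], [0, 0, 0, 0.67, 0, 0, 30], [0, 0, 0, 0.75, 0, 0, 36], [0, 0, 0, 0.83, 0, 0, 42], [0, 0, 0, 0.92, 0, 0, 48], [0, 0, 0, 1.0, 0, 0, 54], [0, 0, 0, 1.08, 0, 0, 60], [0, 0, 0, 1.17, 0, 0, 66], [0, 0, 0, 1.25, 0, 0, 72]]}}

```text
time_s: 19.98
ee_pos: [0.5116, 0.1148, 0.2132]
ee_rot: [3.141, 0.003, 2.738]
ft_force: [-1.8, -2.6, 15.6]
grip_width: 0.0301
grip_force: 99.1
```

```bash
python3 st.py
```

```text
19.975 [0.51157 0.11481 0.21321] [1.7998e+02 1.6000e-01 1.5686e+02] [-1.8  -2.61 15.57] [-0.499  0.582  0.157] [ 0.329  0.508 -0.771  1.949  0.464  0.866  0.479] 0.030053505408813023
```

{"fn": "carry_out", "kwargs": {"plan": [[0, 0, 0, 0.18, 0, 0, 6], [0, 0, 0, 0.27, 0, 0, 12], [0, 0, 0, 0.35, 0, 0, 18], [0, 0, 0, 0.43, 0, 0, 24], [0, 0, 0, 0.52, 0, 0, 30], [0, 0, 0, 0.6, 0, 0, 36], [0, 0, 0, 0.68, 0, 0, 42], [0, 0, 0, 0.77, 0, 0, 48], [0, 0, 0, 0.85, 0, 0, 54], [0, 0, 0, 0.93, 0, 0, 60], [0, 0, 0, 1.02, 0, 0, 66], [0, 0, 0, 1.1, 0, 0, 72]]}}

```text
time_s: 21.48
ee_pos: [0.5116, 0.1147, 0.2122]
ee_rot: [3.139, 0.0, 1.481]
ft_force: [-1.5, -0.6, 15.8]
grip_width: 0.0302
grip_force: 99.2
```

```bash
python3 st.py
```

```text
21.475 [0.51164 0.11469 0.21221] [1.7983e+02 1.0000e-02 8.4850e+01] [-1.54 -0.62 15.82] [-0.463  0.63   0.18 ] [ 0.107  0.43  -0.481  1.963  0.272  0.808 -0.615] 0.030166292439227294
```

{"fn": "carry_out", "kwargs": {"plan": [[0, 0, 0, 0.18, 0, 0, 6], [0, 0, 0, 0.27, 0, 0, 12], [0, 0, 0, 0.35, 0, 0, 18], [0, 0, 0, 0.43, 0, 0, 24], [0, 0, 0, 0.52, 0, 0, 30], [0, 0, 0, 0.6, 0, 0, 36], [0, 0, 0, 0.68, 0, 0, 42], [0, 0, 0, 0.77, 0, 0, 48], [0, 0, 0, 0.85, 0, 0, 54], [0, 0, 0, 0.93, 0, 0, 60], [0, 0, 0, 1.02, 0, 0, 66], [0, 0, 0, 1.1, 0, 0, 72]]}}

```text
time_s: 22.98
ee_pos: [0.5117, 0.1142, 0.2112]
ee_rot: [3.14, -0.003, 0.224]
ft_force: [-2.0, -3.1, 15.9]
grip_width: 0.0302
grip_force: 99.2
```

```bash
python3 st.py
```

```text
22.975 [0.51171 0.11424 0.21119] [ 1.7993e+02 -1.5000e-01  1.2840e+01] [-1.95 -3.14 15.87] [-0.749  0.658  0.161] [-0.12   0.391 -0.199  1.978  0.109  0.78  -1.729] 0.030191416868243445
```

{"fn": "carry_out", "kwargs": {"plan": [[0, 0, 0, 0.18, 0, 0, 6], [0, 0, 0, 0.27, 0, 0, 12], [0, 0, 0, 0.35, 0, 0, 18], [0, 0, 0, 0.43, 0, 0, 24], [0, 0, 0, 0.52, 0, 0, 30], [0, 0, 0, 0.6, 0, 0, 36], [0, 0, 0, 0.6, 0, 0, 36], [0, 0, 0, 0.6, 0, 0, 36]]}}

```text
time_s: 23.98
ee_pos: [0.5115, 0.1141, 0.2106]
ee_rot: [-3.141, -0.002, -0.401]
ft_force: [-2.6, -3.1, 17.3]
grip_width: 0.03
grip_force: 99.3
```

```bash
python3 st.py
```

```text
23.975 [0.51148 0.1141  0.21063] [-1.7998e+02 -1.2000e-01 -2.3000e+01] [-2.56 -3.05 17.31] [-0.788  0.89   0.065] [-0.234  0.382 -0.06   1.986  0.034  0.772 -2.286] 0.030038985390738564
```

{"fn": "carry_out", "kwargs": {"plan": [[0, 0, 0, -1, 0, 0, -2], [0, 0, 0, -1.8, 0, 0, -3], [0, 0, 0, -1.8, 0, 0, -3]]}}

```text
time_s: 24.35
ee_pos: [0.5111, 0.1141, 0.2108]
ee_rot: [-3.141, -0.001, -0.349]
ft_force: [0.4, -1.3, 6.1]
grip_width: 0.0302
grip_force: 98.4
```

```bash
python3 st.py
```

```text
24.35 [0.51108 0.11415 0.21078] [-1.7999e+02 -6.0000e-02 -2.0010e+01] [ 0.39 -1.27  6.14] [-0.452 -0.04   0.035] [-0.224  0.382 -0.073  1.986  0.039  0.774 -2.239] 0.03019637450575534
```

{"fn": "carry_out", "kwargs": {"plan": [[0, 0, 0, -1, 0, 0, 0], [0, 0, 0, -2, 0, 0, 0], [0, 0, 0, -3, 0, 0, 0], [0, 0, 0, -3, 0, 0, 0]]}}

```text
time_s: 24.85
ee_pos: [0.5106, 0.1143, 0.2131]
ee_rot: [3.141, 0.0, -0.349]
ft_force: [2.6, -1.1, -4.5]
grip_width: 0.0301
grip_force: 99.0
```

{"fn": "carry_out", "kwargs": {"plan": [[0, 0, 0, -1, 0, 0, 0], [0, 0, 0, -2, 0, 0, 0], [0, 0, 0, -3.5, 0, 0, 0], [0, 0, 0, -5, 0, 0, 0], [0, 0, 0, -8, 0, 0, 0], [0, 0, 0, -20, 0, 0, 0], [0, 0, 0, -40, 0, 0, 0], [0, 0, 0, -75, 0, 0, 0], [0, 0, 0, -75, 0, 0, 0]]}}

```text
time_s: 25.98
ee_pos: [0.5122, 0.1149, 0.2917]
ee_rot: [-3.138, -0.005, -0.349]
ft_force: [0.1, 0.5, -3.1]
grip_width: 0.0299
grip_force: 99.1
```

```bash
python3 - <<'E'
import runpy;runpy.run_path('st.py')
from h import *
p,d,m,T=shot("wrist");W=cloud(d,m,T);np.savez('w9.npz',p=p,d=d,T=T)
a=T@np.linalg.inv(m['mount']);C=W@a[:3,:3]-a[:3,3]@a[:3,:3]
for z0 in (.03,.035,.04,.128,.14,.148,.153):
    k=(np.abs(C[...,2]-z0)<.003)&(np.abs(C[...,1])<.015)&(np.abs(C[...,0])<.03)
    if k.sum(): print(z0,'y',C[k][:,1].min(),C[k][:,1].max(),'x',C[k][:,0].min(),C[k][:,0].max(),k.sum())
q=pix(m,T,[.5114,.115,.062])[0].astype(int);Z=W[q[1]-25:q[1]+25,q[0]-25:q[0]+25,2]
z=Z[(Z>.05)&(Z<.075)];print('head px',q,len(z),np.median(z) if len(z) else None)
print('over hole'); go([.5588,-.2672,.29],90)
E
```

```text
25.975 [0.51216 0.11492 0.29171] [-179.79   -0.3   -19.99] [ 0.07  0.54 -3.05] [-0.015  0.014  0.   ] [-0.219  0.273 -0.077  1.92   0.026  0.943 -2.228] 0.029913154856327163
0.03 y -0.012127180292348605 0.012368359145030816 x -0.012514310711674526 0.012433381985642644 1733
0.035 y -0.014998344246211825 0.014994722583922648 x -0.01432251443784327 0.01505792574774606 1956
0.04 y -0.014998558678996243 0.014999307284595809 x -0.010502051115749478 0.015397797097304378 733
0.128 y -0.012137381089578403 0.011975985016187352 x -0.007470152401234886 0.012334762458866055 423
0.14 y -0.012511218048298134 0.01147247129063722 x 0.002503204858582131 0.012727794064651465 66
0.148 y -0.012031861403815958 0.011918841610646713 x 0.0018521668167452154 0.012656102012782444 54
0.153 y -0.012347692379530428 0.011371220547709393 x 0.0032848592023054235 0.012656102012782444 55
head px [257 176] 200 0.06035802684929831
over hole
shift [ 1.7526e+02  3.4254e+02 -2.5000e-01] turn [ 7.0000e-02 -1.9000e-01 -1.0999e+02]
```

Head top is now ~5 mm lower and the driver hangs straight in the grip. Carry it back over the hole.

{"fn": "carry_out", "kwargs": {"plan": [[0, 0, 0, -10, 0, 0, -10], [0, 17, 34, -10, 0, 0, -20], [0, 35, 68, -10, 0, 0, -30], [0, 53, 103, -10, 0, 0, -40], [0, 70, 137, -10, 0, 0, -50], [0, 88, 171, -10, 0, 0, -60], [0, 105, 206, -10, 0, 0, -70], [0, 123, 240, -10, 0, 0, -80], [0, 140, 274, -10, 0, 0, -90], [0, 158, 308, -10, 0, 0, -100], [0, 175.3, 342.5, -10, 0, 0, -110], [0, 175.3, 342.5, -10, 0, 0, -110]]}}

```text
time_s: 27.52
ee_pos: [0.5569, -0.2715, 0.2965]
ee_rot: [-3.139, 0.0, 1.566]
ft_force: [-0.3, 0.5, -2.9]
grip_width: 0.0299
grip_force: 99.2
```

{"fn": "carry_out", "kwargs": {"plan": [[0, 0, 0, 0, 0, 0, 0], [0, 0, 0, 0, 0, 0, 0]]}}

```text
time_s: 27.78
ee_pos: [0.5584, -0.2658, 0.2979]
ee_rot: [-3.141, -0.001, 1.572]
ft_force: [0.3, -0.3, -0.9]
grip_width: 0.0298
grip_force: 99.2
```

```bash
python3 - <<'E'
import runpy;runpy.run_path('st.py')
from h import *
p,d,m,T=shot("wrist");W=cloud(d,m,T);np.savez('w10.npz',p=p,d=d,T=T)
hsv=cv2.cvtColor(p,cv2.COLOR_BGR2HSV);Z=W[...,2]
w=((Z>.03)&(Z<.045)&(hsv[...,1]>60)&(hsv[...,0]<30)&(abs(W[...,0]-.559)<.05)&(abs(W[...,1]+.226)<.1))
P=W[w];print(P.min(0),P.max(0))
b=(Z>.1)&(Z<.118)&(abs(W[...,0]-.56)<.02)&(abs(W[...,1]+.184)<.02);print('small',np.median(W[b],0))
q=pix(m,T,[.5588,-.2672,.038])[0].astype(int)
cv2.imwrite('pics/w10.png',cv2.resize(p[60:260,160:360],None,fx=3,fy=3,interpolation=cv2.INTER_CUBIC));print(q)
go([.5588,-.2672,.24],90)
E
```

```text
27.775 [ 0.5584  -0.2658   0.29793] [-1.7995e+02 -6.0000e-02  9.0090e+01] [ 0.29 -0.31 -0.85] [ 0.038 -0.003  0.023] [ 0.549  0.434 -0.21   1.678  0.101  1.041  0.308] 0.02984975854084723
[ 0.52711392 -0.30595578  0.03058751] [ 0.59399509 -0.14518097  0.03932212]
small [ 0.56108763 -0.18325467  0.10936451]
[257 170]
shift [-1.41  0.3  58.19] turn [-0.03 -0.03  0.11]
```

View pics/w10.png

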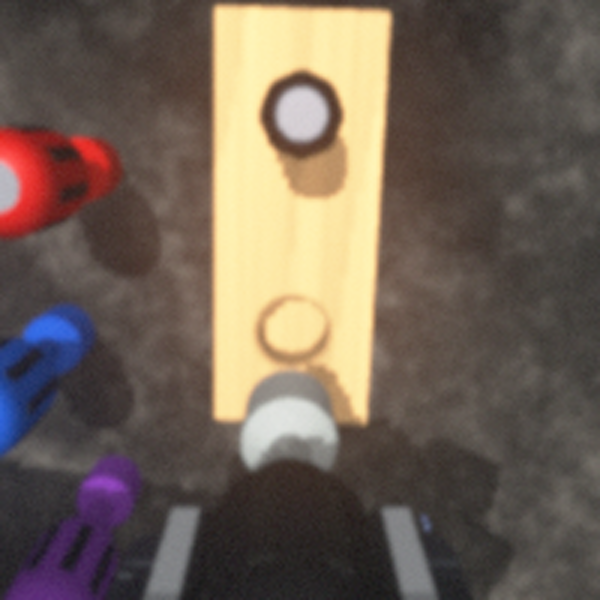

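The empty hole is at crop (294,328) → pixel (257.8,169.2).

```bash
python3 - <<'E'
from h import *
T=np.load('w10.npz')['T'];m=eyes.camera_model('wrist')
c=lambda x,y:(160+(x+.5)/3-.5,60+(y+.5)/3-.5)
h=plane(m,T,[c(294,328),c(257,328),c(330,328),c(294,295),c(294,362)],.038);print(h.round(4))
go([*h[0,:2],.24],90)
E
```

```text
[[ 0.5596 -0.2651  0.038 ]
 [ 0.5445 -0.2651  0.038 ]
 [ 0.5742 -0.2651  0.038 ]
 [ 0.5595 -0.2515  0.038 ]
 [ 0.5596 -0.2795  0.038 ]]
shift [ 0.69  1.07 58.19] turn [-0.03 -0.03  0.11]
```

{"fn": "carry_out", "kwargs": {"plan": [[0, 0, 0.9, 0, 0, 0, 0], [0, 0, 0.9, 40, 0, 0, 0], [0, 0, 0.9, 75, 0, 0, 0], [0, 0, 0.9, 90, 0, 0, 0], [0, 0, 0.9, 94, 0, 0, 0], [0, 0, 0.9, 94, 0, 0, 0], [0, 0, 0.9, 98, 0, 0, 0], [0, 0, 0.9, 101, 0, 0, 0], [0, 0, 0.9, 103, 0, 0, 0], [0, 0, 0.9, 105, 0, 0, 0], [0, 0, 0.9, 105, 0, 0, 0]]}}

```text
time_s: 29.2
ee_pos: [0.5592, -0.2673, 0.1932]
ee_rot: [-3.141, -0.0, 1.571]
ft_force: [-1.1, -0.3, -1.8]
grip_width: 0.0302
grip_force: 99.2
```

```bash
python3 st.py
```

```text
29.2 [ 0.55919 -0.26731  0.19319] [-1.7998e+02 -1.0000e-02  9.0010e+01] [-1.11 -0.3  -1.83] [ 0.     0.011 -0.067] [ 0.536  0.556 -0.192  1.754  0.135  0.844  0.281] 0.030169191745849602
```

{"fn": "carry_out", "kwargs": {"plan": [[0, 0.8, 0, 2, 0, 0, 0], [0, 0.8, 0, 5, 0, 0, 0], [0, 0.8, 0, 8, 0, 0, 0], [0, 0.8, 0, 8, 0, 0, 0]]}}

```text
time_s: 29.7
ee_pos: [0.5591, -0.2665, 0.185]
ee_rot: [-3.141, -0.0, 1.571]
ft_force: [-0.9, 0.7, -1.1]
grip_width: 0.03
grip_force: 99.2
```

In the hole without contact; continue to the bottom.

{"fn": "carry_out", "kwargs": {"plan": [[0, 0, 0, 6, 0, 0, 0], [0, 0, 0, 12, 0, 0, 0], [0, 0, 0, 16, 0, 0, 0], [0, 0, 0, 17, 0, 0, 0], [0, 0, 0, 17, 0, 0, 0]]}}

```text
time_s: 30.32
ee_pos: [0.5593, -0.2666, 0.1683]
ee_rot: [-3.142, 0.0, 1.571]
ft_force: [0.3, 0.2, -1.7]
grip_width: 0.03
grip_force: 99.2
```

{"fn": "carry_out", "kwargs": {"plan": [[0, 0, 0, 0.8, 0, 0, 0], [0, 0, 0, 0.8, 0, 0, 0], [0.5, 0, 0, 0.8, 0, 0, 0], [1, 0, 0, 0.8, 0, 0, 0], [1, 0, 0, 0.8, 0, 0, 0], [1, 0, 0, 0.8, 0, 0, 0], [1, 0, 0, 0.8, 0, 0, 0], [1, 0, 0, -20, 0, 0, 0], [1, 0, 0, -60, 0, 0, 0], [1, 0, 0, -110, 0, 0, 0], [1, 0, 0, -150, 0, 0, 0], [1, 0, 0, -150, 0, 0, 0]]}}

```text
time_s: 31.82
ee_pos: [0.5608, -0.2671, 0.3225]
ee_rot: [3.135, 0.003, 1.571]
ft_force: [-0.7, -0.4, -0.1]
grip_width: 0.0857
grip_force: 0.0
```

```bash
python3 - <<'E'
import runpy;runpy.run_path('st.py')
from h import *
p,d,m,T=shot("wrist");p,d,m,T=shot("wrist");W=cloud(d,m,T);Z=W[...,2];hsv=cv2.cvtColor(p,cv2.COLOR_BGR2HSV)
for nm,c in (('big',(.559,-.2665)),('small',(.561,-.1836))):
    k=(hsv[...,2]>110)&(hsv[...,1]<60)&(Z>.1)&(Z<.15)&(np.hypot(W[...,0]-c[0],W[...,1]-c[1])<.025);print(nm,k.sum(),W[k].mean(0),np.median(Z[k]))
p,d,m,T=shot("top");W=cloud(d,m,T);Z=W[...,2]
k=(Z>.05)&(Z<.08)&(np.hypot(W[...,0]-.511,W[...,1]-.115)<.015);print('head',k.sum(),np.median(W[k],0),Z[k].max())
E
```

```text
31.825 [ 0.56075 -0.26705  0.32251] [179.61   0.18  90.01] [-0.66 -0.35 -0.13] [-0.015 -0.05   0.03 ] [ 0.551  0.412 -0.213  1.652  0.097  1.08   0.311] 0.08565977659036968
big 246 [ 0.55862964 -0.26593852  0.13613148] 0.1361933102388959
small 262 [ 0.56117483 -0.18355565  0.11084433] 0.11091949428686898
head 36 [0.51031002 0.11299716 0.06171318] 0.06648331673046348
```

Driver top is at its original height (0.1362), the small driver hasn't moved, and the head is ~5 mm lower. Handing in.

```bash
python3 -c "
from bench import robot
print(robot.finish_job())"
```

```text
the job is handed in; nothing more can be done
None
```

I drove the screw about one clockwise turn (roughly 5 mm deeper by camera), stood the larger driver back upright in its hole, left the small driver where it was, and handed the job in at about 32 s; no verdict came back.

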